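# Light the fondue burner, then hold the caquelon's lid open

### The arm

A 6-joint arm with a two-finger parallel gripper is mounted at the origin on the work surface. World frame = base frame: x ahead of the robot, y to its left, z up, the work surface at z = 0. Lengths are in mm, angles in degrees, forces in N, time in s.
With the tool pointing down it reaches from about 250 to 725 mm from the base axis. Payload 9.7 kg.
Tool frame: the origin (TCP) lies at the very end of the fingers, on their centre line; the grasp point (between the pads) lies ctrl.grip_point_offset behind it (ctrl.grip_point_offset is the distance from the TCP to the grasp point, in mm); x points along the fingers, y is the direction in which the jaws open and shut, and the axes are right-handed (so a half turn about x gives the same grasp; the last joint's range is limited). The gripper opens to 85 mm and grips with 20 to 120 N. Pads are 22 mm wide; open, the fingers measure 114 mm over their backs; the gripper's body (76 mm by 85 mm) begins 54 mm behind the grasp point. The pads swing forward as they close: fully open they stand 13 mm farther back than shut.
Start: joints at [-72.938, 4.979, 10.078, 95.1, 0, 90], TCP at [161.377, -525.789, 231.284] pointing down, gripper open.
Joint ranges: [-179.16, 179.16], [-48.56, 103.87], [-65.8, 70.77], [-126.05, 130.52], [-82.76, 87.17], [-180, 180]. Speed limits (degrees/s): [127.2, 127.2, 147.25, 180, 180, 180].

### API

Orientations are given as a 3x3 rotation matrix whose columns are the frame's x, y, z axes.
In Python, from rig import ctrl, cams, job gives the robot as it stands. The module is installed in compiled form; this text tells all that it offers.
- The arm moves only by the tool arm_command, never from a script. Its argument "rows" is a list of rows, each an object with "gripper": the closure, from 0 (fully open) to 1 (shut); "linear": the shift along the tool's x, y, z in mm, a list of three; "spin": the turn about the tool's x in rad. In form: [{"gripper": gripper, "linear": [tx, ty, tz], "spin": spin}, ...]. A call has 1 to 5 rows; each row is the pose to reach, as a shift and turn from the pose measured when the call began, along the tool's axes at that moment; what a row does not reach only later rows make up. A row lasts 1/8 s, in which the tool goes at most 62.5 mm and 10.7 degrees, less where a joint would pass 70% of its speed; a pose out of reach is approached as far as the arm can. A call with a gripper value outside its range is refused whole. The fingers move at their own pace and stop on an object; the grip force is fixed at half the most. Time passes only in rows, so rows that repeat a pose let the fingers close. It gives the time, the measured TCP pose, the force and the opening at its end, in the units of the state.
- ctrl.state(): the state, without advancing time (a new reading comes with each control period).
- cams.read_camera(name): name is "side" or "top" or "wrist"; returns the picture (384x512x3 uint8, red, green, blue); there is no depth.
- cams.camera_model(name): a dict with "camera_matrix" (3x3 intrinsics, pixels), "world_from_camera" (4x4, takes a point from camera to world coordinates). Camera axes: x right, y down, z forward; pixel columns grow to the right and rows downward; lengths in mm; the calibration is good to about 2 mm. A picture is of the moment at which its call begins: read the wrist's pose just before it. camera_model takes no time and is no camera call; for the wrist camera it gives the pose at the moment of the call.
- job.sign_off(): hands the job in, once; it reports no verdict.
The state is a dict: "time_s": time; "joint_pos": joint angles; "qd": joint speeds; "joint_efforts": joint torques, N m; "position": TCP position; "tool_rot": TCP orientation; "wrist_force": force on the tool from outside, world axes, zero at the start; "wrist_torque": the same for the moment, N m; "width": finger opening in mm.
Only numpy, scipy, OpenCV 4.12 (cv2) and the standard library are available. Lean on these libraries where they do the work, as an engineer would, in place of code of your own. Each camera call takes 0.05 s, during which the arm holds its last target. There are 200 camera calls.

### The job

Light the fondue burner: turn its spring-loaded brass igniter knob clockwise to its stop, then let go of it so that it springs right back. After that, raise the hinged steel lid of the caquelon to 50 degrees open with the gripper and finish holding it there, since it falls shut if you let go; leave everything else on the shelf where it stands.

Things in the scene. Friction and masses are not known exactly. Their poses are not given: they have to be found in the camera images.
- burner: Low table burner, fixed: a stainless housing 250 (its x) by 360 (its y) by 50 mm high. Origin on the shelf under its middle; z up. The caquelon stands on the +y part of its top, the igniter knob on the -y part at (-30, -130) mm, its axis about 90 mm from the nearest lid edge. Place and yaw vary.
- igniter (a joint): Angle of the brass igniter knob, rad: 0 at rest, grows clockwise seen from above, hard stop at 1.2 rad (69 degrees). A spring returns it to 0 when let go; it needs 0.03 N m to start and 0.13 N m at the stop.
- igniter_grip (a point): Where to grip the brass igniter knob: on its upright axis, 83 mm above the shelf. The knob is a disc 48 mm across with an upright bar grip on it, 44 mm long, 13 mm thick, 30 mm high. This point is inside the bar, 9 mm below its top and 21 mm above the disc. x axis along the bar, z up; it turns with the knob; at rest its x is the burner's x.
- caquelon: Brown stoneware fondue pot, fixed on the burner: 194 mm across the rim, 83 mm high, underside 62 mm above the shelf; a stub handle reaches 165 mm from the middle on its +y side. Origin at the centre of its underside; z up. The lid's hinge is on its -x side (roughly towards the robot); its yaw differs from the burner's by up to 0.4 rad.
- lid_hinge (a point): Middle of the lid's hinge on the caquelon, fixed, 147 mm above the shelf, axes as the caquelon's. The hinge axis is level, along this frame's y; the lid extends from it along +x.
- lid (a joint): Opening angle of the stainless round lid, rad: 0 shut, 0.873 at 50 degrees, limit 1.6; grows as the edge away from the hinge (caquelon's +x side) rises and comes back over the hinge. Nearly frictionless hinge: it falls shut when let go. The lid is 204 mm across, 12 mm thick, about 0.4 kg (varies), lies on the rim; its far edge is 208 mm from the hinge axis.
- lid_grip (a point): Lid knob: round upright cherry wood, 26 mm across, on a narrower stem, 150 mm from the hinge axis. The point is on the knob's axis, 34 mm above the hinge's plane, 23 mm above the lid's top, 15 mm below the knob's top; 181 mm above the shelf when shut. Axes: x from the hinge over the lid, z out of its top; they turn with it. Fingers closing along y let it pivot between the pads.
- bowl_small: Smallest cream ceramic bowl, 100 mm across, 45 mm high, standing loose on the shelf off the burner's -y end. Origin under its middle. To be left alone.
- bowl_stack: The two larger ceramic bowls nested, 170 mm across, 77 mm high, loose, at the right (-y). Origin under its middle. To be left alone.
- pepper_mill: Dark wooden pepper mill, 48 mm across, 120 mm high, loose, beyond the burner (its +x side). Origin under its middle. To be left alone.
- fork_stand: Cherry wood stand with four fondue forks, 100 by 140 mm, 215 mm high, loose, at the left (+y). Origin under its middle. To be left alone.
- mug: White mug, 80 mm across, 90 mm high, loose, at the left (+y) near the robot. Origin under its middle. To be left alone.

How it is judged (in metres and radians):
On the way, in this order (a step that is already met when the one before it is completed fails the run):
1. the igniter knob is turned clockwise to its stop (over 1.1 of 1.2 rad) while the lid is still shut (value of joint igniter above 1.1 rad and value of joint lid below 0.1 rad), for 0.1 s.
2. the knob is let go and has sprung back (below 0.12 rad), the lid still shut (value of joint igniter below 0.12 rad and contact force between the fingers and igniter below 0.1 N and value of joint lid below 0.1 rad), for 0.1 s.
3. the lid is held at 50 degrees, give or take 7, by the fingers (value of joint lid between 0.75 and 1 rad and contact force between the fingers and lid above 0.5 N), for 0.5 s.
At the end, for the whole second after the job is handed in: The lid is held still by the gripper's fingers (contact over 0.5 N), 43 to 57 degrees open (0.75 to 1.0 rad), touching none of the loose things, through the last second; the igniter knob is back at rest (below 0.12 rad) (all of step 3 and velocity of joint lid between -0.1 and 0.1 rad/s and value of joint igniter below 0.12 rad and contact force between lid and bowl_small below 0.1 N and contact force between lid and bowl_stack below 0.1 N and contact force between lid and pepper_mill below 0.1 N and contact force between lid and fork_stand below 0.1 N and contact force between lid and mug below 0.1 N); the arm keeps its last pose, push and grip.
It fails at once if the bowl small is moved by more than 25 mm or tipped over (distance of bowl_small from where it was at the start of the episode above 0.025 m or angle between bowl_small's own z axis and vertical above 0.4 rad).
It fails at once if the bowl stack is moved by more than 25 mm or tipped over (distance of bowl_stack from where it was at the start of the episode above 0.025 m or angle between bowl_stack's own z axis and vertical above 0.4 rad).
It fails at once if the pepper mill is moved by more than 25 mm or tipped over (distance of pepper_mill from where it was at the start of the episode above 0.025 m or angle between pepper_mill's own z axis and vertical above 0.4 rad).
It fails at once if the fork stand is moved by more than 25 mm or tipped over (distance of fork_stand from where it was at the start of the episode above 0.025 m or angle between fork_stand's own z axis and vertical above 0.4 rad).
It fails at once if the mug is moved by more than 25 mm or tipped over (distance of mug from where it was at the start of the episode above 0.025 m or angle between mug's own z axis and vertical above 0.4 rad).
It also fails if it takes over 51 s, if anything falls off the work surface, if the arm or the gripper's body presses on something with over 40 N, if the wrist force passes 120 N, or if a joint passes its speed limit or range.

## Working session

There is one attempt and no reset: what is moved stays moved. The work goes in short steps, Python scripts to look and compute and a tool call to move; the robot and the scene stay as the last step left them, time stands still between calls to the robot, and variables do not carry over. Pictures are saved under pics/ and viewed, on a budget of 10 in all, crops included, one or two more only if the job needs it, and the job is handed in when it is done.

Besides the shell and the picture viewer there is one more tool, called after ">>>" by a JSON object that holds its "op" and its "data", one argument or row to a line. arm_command: Moves the arm, as the interface text tells. Its arguments: {"type":"object","properties":{"rows":{"type":"array"}},"required":["rows"]}

```bash
mkdir -p pics
python3 - <<'E'
from rig import ctrl,cams
import cv2
for n in("top","side"):
    cv2.imwrite(f"pics/{n}0.png",cv2.resize(cams.read_camera(n)[:,:,::-1],(800,600),interpolation=cv2.INTER_CUBIC))
    m=cams.camera_model(n);print(n,m["camera_matrix"].round(1).tolist(),m["world_from_camera"].round(3).tolist())
s=ctrl.state();print(s,ctrl.grip_point_offset)
E
```

```text
top [[498.1, 0.0, 251.9], [0.0, 498.1, 195.8], [0.0, 0.0, 1.0]] [[-0.024, -0.994, 0.109, 336.712], [-1.0, 0.025, 0.007, -34.028], [-0.01, -0.109, -0.994, 2095.722], [0.0, 0.0, 0.0, 1.0]]
side [[348.2, 0.0, 257.2], [0.0, 348.2, 193.5], [0.0, 0.0, 1.0]] [[-0.91, -0.327, 0.254, 253.616], [-0.414, 0.696, -0.586, 632.231], [0.015, -0.639, -0.769, 1012.896], [0.0, 0.0, 0.0, 1.0]]
{'time_s': 0.1, 'joint_pos': array([-7.29373183e+01,  5.00914030e+00,  1.00395975e+01,  9.50997087e+01,
       -7.65741541e-04,  9.00005352e+01]), 'qd': array([-0.09735642, -0.12416586,  0.12902772, -0.12563532, -0.0847585 ,
       -0.01514269]), 'joint_efforts': array([ 1.70621977e-03, -5.21564519e+01,  4.65654302e+01,  1.59574079e-02,
        1.95761927e-04, -1.47291433e-05]), 'position': array([ 161.31691904, -525.5996484 ,  230.64793733]), 'tool_rot': array([[-3.67420551e-04,  2.93408585e-01, -9.55987064e-01],
       [ 1.15154452e-03, -9.55986371e-01, -2.93408815e-01],
       [-9.99999269e-01, -1.20866609e-03,  1.33759921e-05]]), 'wrist_force': array([-0.12738866,  0.13474693,  0.05542765]), 'wrist_torque': array([-0.00722882,  0.01373681, -0.02280817]), 'width': 85.23643651839154} 18.700000000000003
```

View pics/top0.png

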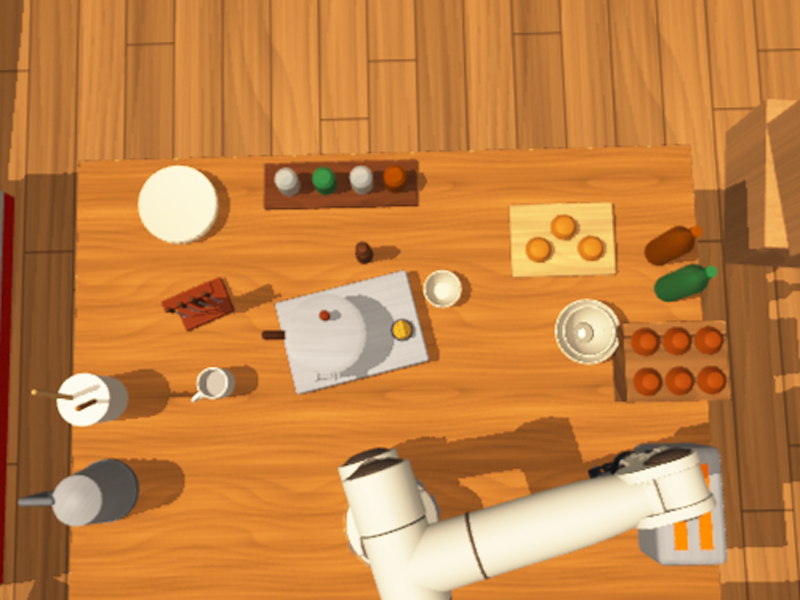

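View pics/side0.png

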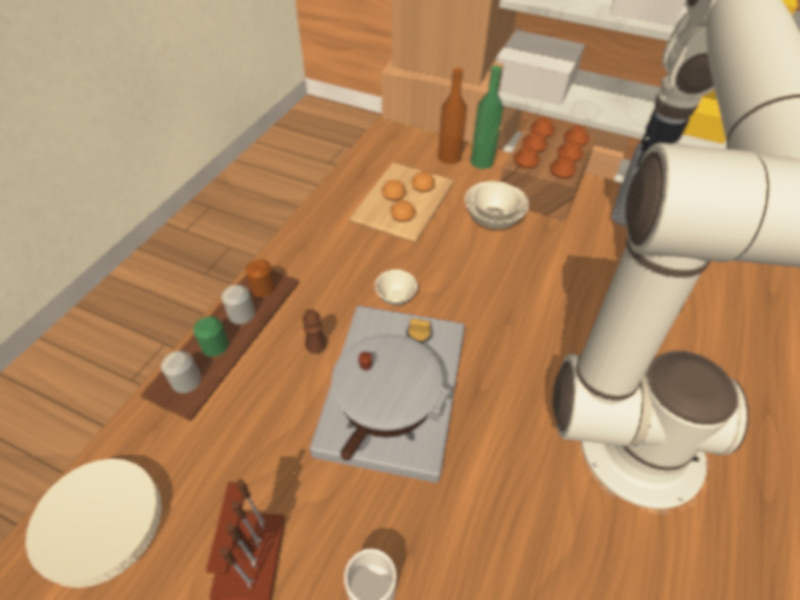

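The top picture (800x600) shows the burner around (352,331), the igniter at (402,329), the lid knob at (325,315) and the hinge near (328,377). The side picture agrees with this: the lid knob is at (366,360) and the igniter at (419,329). I'll enlarge both.

```bash
python3 - <<'E'
from rig import cams
import cv2,numpy as np
# src rects
a=cams.read_camera("top")[165:260,160:300]; b=cams.read_camera("side")[190:310,190:310]
a=cv2.resize(a,None,fx=5,fy=5,interpolation=cv2.INTER_CUBIC);b=cv2.resize(b,None,fx=5,fy=5,interpolation=cv2.INTER_CUBIC)
cv2.imwrite("pics/topc.png",a[:,:,::-1]);cv2.imwrite("pics/sidec.png",b[:,:,::-1])
E
cat > h.py <<'E'
from rig import ctrl,cams
import numpy as np,cv2
def ray(n,u,v,m=None):
    m=m or cams.camera_model(n);T=m["world_from_camera"]
    d=T[:3,:3]@np.linalg.solve(m["camera_matrix"],[u,v,1]);return T[:3,3],d
def atz(n,u,v,z,m=None):
    o,d=ray(n,u,v,m);return (o+d*(z-o[2])/d[2])[:2]
E
```

```text
(no output)
```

View pics/topc.png

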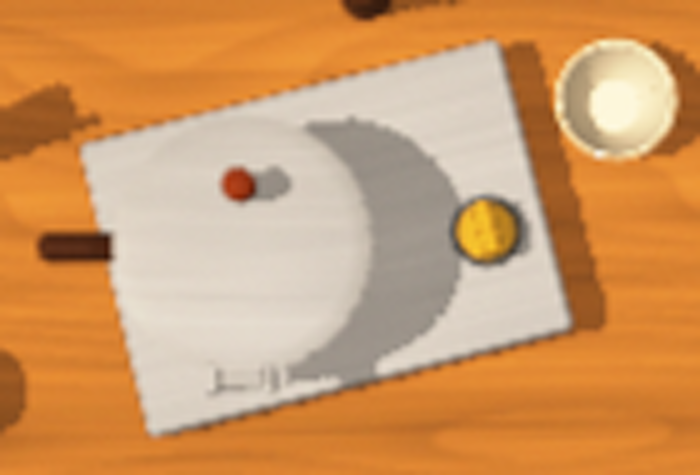

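View pics/sidec.png

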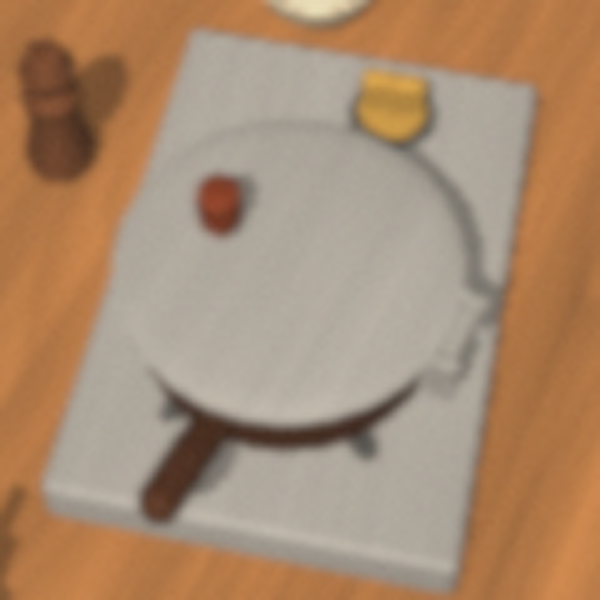

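The top crop shows the burner corners at (80,147), (497,41), (572,326) and (152,435). The lid knob is at (239,184), the igniter at (487,230), the hinge near (248,378) and the handle from (38,246) to (110,246). In the side crop the lid knob is at (220,200).

Run:
```python
from h import *
f=lambda u,v,z:atz("top",160+u/5-.4,165+v/5-.4,z)
C=np.array([f(u,v,50) for u,v in[(80,147),(497,41),(572,326),(152,435)]]);print("corners",C.round(0).tolist())
c=C.mean(0);ey=(C[0]-C[1]+C[3]-C[2]);yaw=np.degrees(np.arctan2(ey[1],ey[0]))-90
ex=C[0]-C[3]+C[1]-C[2];yx=np.degrees(np.arctan2(ex[1],ex[0]))
y=np.radians((yaw*2+yx)/3);R=np.array([[np.cos(y),-np.sin(y)],[np.sin(y),np.cos(y)]])
print("center",c,"yaw",yaw,yx,"len",np.linalg.norm(ey)/2,np.linalg.norm(ex)/2,"ign model",c+R@[-30,-130],"ign img",f(487,230,85))
k=f(239,184,190);print("knob",k)
g=lambda u,v,z:atz("side",190+u/5-.4,190+v/5-.4,z)
print("side knob",g(221,205,181),"ign side",g(394,82,92))
h=f(248,378,147);print("hinge",h,k-h,np.linalg.norm(k-h),np.degrees(np.arctan2(*(k-h)[::-1])))
a,b=f(38,246,120),f(108,246,120);d=a-b;print("handle",a,b,np.degrees(np.arctan2(d[1],d[0]))-90)
print("bowl",f(615,98,40))
```

```text
corners [[577.0, 297.0], [656.0, -51.0], [419.0, -106.0], [338.0, 240.0]]
center [497.49618122  94.93111125] yaw 13.014717330681293 13.287615471592177 len 355.6532565859434 244.63990368701388 ign model [497.75480623 -38.48527872] ign img [496.52718969 -38.27497431]
knob [528.46146796 151.81541439]
side knob [531.42900596 151.46276218] ign side [500.98397685 -36.4124866 ]
hinge [380.53871222 151.20499018] [147.92275573   0.61042421] 147.9240152302001 0.23643780991304106
handle [489.96129047 319.52086717] [488.5617009  263.71578136] -1.4366749407080022
bowl [ 607.5081935  -147.62380844]
```

>>> {"op": "arm_command", "data": {
  "rows": [
    {"gripper": 0,"linear": [0,-60,-75],"spin": 0},
    {"gripper": 0,"linear": [0,-110,-140],"spin": 0},
    {"gripper": 0,"linear": [0,-145,-185],"spin": 0},
    {"gripper": 0,"linear": [0,-185,-232],"spin": 0},
    {"gripper": 0,"linear": [0,-185,-232],"spin": 0}
  ]
}}

```text
time_s: 0.82
position: [329.7, -278.7, 231.1]
tool_rot: [[0.0, 0.294, -0.956], [0.001, -0.956, -0.294], [-1.0, -0.001, -0.0]]
wrist_force: [1.1, -0.9, 0.8]
width: 85.5
```

```bash
python3 -c "
from h import *
s=ctrl.state();print(s['joint_pos'],s['position'],s['tool_rot'][:,1],s['time_s'])"
```

```text
[-4.02328262e+01 -1.10792133e+01 -5.30481129e+00  9.57914776e+01
  3.46095359e-02  1.22656289e+02] [ 329.66586101 -278.68766215  231.08465908] [ 2.94221860e-01 -9.55736974e-01 -5.76858452e-04] 0.825
```

>>> {"op": "arm_command", "data": {
  "rows": [
    {"gripper": 0,"linear": [0,-40,-52],"spin": -0.18},
    {"gripper": 0,"linear": [0,-80,-102],"spin": -0.36},
    {"gripper": 0,"linear": [0,-120,-153],"spin": -0.54},
    {"gripper": 0,"linear": [0,-155,-197],"spin": -0.72},
    {"gripper": 0,"linear": [0,-181,-231],"spin": -0.9}
  ]
}}

```text
time_s: 1.45
position: [498.1, -35.4, 231.1]
tool_rot: [[0.0, 0.934, -0.357], [0.001, -0.357, -0.934], [-1.0, -0.0, -0.001]]
wrist_force: [-0.2, -0.3, 0.1]
width: 85.1
```

>>> {"op": "arm_command", "data": {
  "rows": [
    {"gripper": 0,"linear": [0,0,0],"spin": -0.18},
    {"gripper": 0,"linear": [0,0,0],"spin": -0.36},
    {"gripper": 0,"linear": [0,0,0],"spin": -0.54},
    {"gripper": 0,"linear": [0,0,0],"spin": -0.72},
    {"gripper": 0,"linear": [0,0,0],"spin": -0.9}
  ]
}}

```text
time_s: 2.08
position: [498.1, -35.3, 230.9]
tool_rot: [[-0.0, 0.857, 0.515], [0.001, 0.515, -0.857], [-1.0, 0.0, -0.001]]
wrist_force: [0.0, -0.0, 0.2]
width: 85.3
```

>>> {"op": "arm_command", "data": {
  "rows": [
    {"gripper": 0,"linear": [0,0,0],"spin": -0.18},
    {"gripper": 0,"linear": [0,0,0],"spin": -0.36},
    {"gripper": 0,"linear": [0,0,0],"spin": -0.54},
    {"gripper": 0,"linear": [0,0,0],"spin": -0.72},
    {"gripper": 0,"linear": [0,0,0],"spin": -0.9}
  ]
}}

```text
time_s: 2.7
position: [498.0, -35.3, 230.8]
tool_rot: [[-0.0, 0.123, 0.992], [0.001, 0.992, -0.123], [-1.0, 0.001, -0.001]]
wrist_force: [0.1, -0.5, -0.1]
width: 85.5
```

>>> {"op": "arm_command", "data": {
  "rows": [
    {"gripper": 0,"linear": [20,0,0],"spin": -0.17},
    {"gripper": 0,"linear": [40,-3,0],"spin": -0.35},
    {"gripper": 0,"linear": [60,-3,0],"spin": -0.35},
    {"gripper": 0,"linear": [60,-3,0],"spin": -0.35}
  ]
}}

```text
time_s: 3.2
position: [496.7, -38.2, 169.4]
tool_rot: [[-0.003, -0.224, 0.975], [0.001, 0.975, 0.224], [-1.0, 0.002, -0.003]]
wrist_force: [-0.6, -0.6, 0.5]
width: 85.7
```

Run:
```python
from h import *
s=ctrl.state();print(s['position'],s['tool_rot'][:,1],s['joint_pos'])
m=cams.camera_model("wrist");print(m)
cv2.imwrite("pics/w1.png",cams.read_camera("wrist")[:,:,::-1])
T=np.linalg.inv(m["world_from_camera"])
for p in[(498,-38,92,1),(498,-38,83,1)]:
    q=m["camera_matrix"]@(T@p)[:3];print(q[:2]/q[2])
```

```text
[496.72531252 -38.20020915 169.37464849] [-0.22423533  0.97453359  0.00167231] [-4.42139567e+00 -2.74303398e+00 -4.62381134e+00  8.83072375e+01
  4.15538862e-02 -1.73795388e+01]
{'camera_matrix': array([[303.17744809,   0.        , 259.42374926],
       [  0.        , 303.17744809, 189.01161538],
       [  0.        ,   0.        ,   1.        ]]), 'world_from_camera': array([[-2.23403149e-01,  9.22393717e-01,  3.15088661e-01,
         4.16209998e+02],
       [ 9.74724698e-01,  2.10853811e-01,  7.38406002e-02,
        -5.68954505e+01],
       [ 1.67246057e-03,  3.23620923e-01, -9.46185342e-01,
         3.10623903e+02],
       [ 0.00000000e+00,  0.00000000e+00,  0.00000000e+00,
         1.00000000e+00]])}
[259.13884284 200.25063969]
[259.1300307  196.21528121]
```

View pics/w1.png

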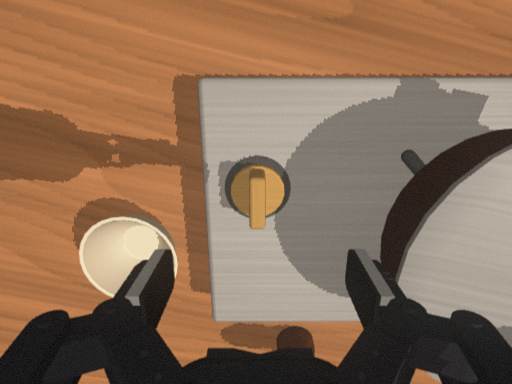

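The wrist picture shows the bar top from (258,170) to (258,228) with its centre at about (258,198). The prediction was (259,200), and the bar is aligned with the jaws. I'll descend, grip and turn.

>>> {"op": "arm_command", "data": {
  "rows": [
    {"gripper": 0,"linear": [40,0,0],"spin": 0},
    {"gripper": 0,"linear": [80,0,1],"spin": 0},
    {"gripper": 0,"linear": [101,0,1],"spin": 0},
    {"gripper": 0,"linear": [101,0,1],"spin": 0},
    {"gripper": 1,"linear": [101,0,1],"spin": 0}
  ]
}}

```text
time_s: 3.88
position: [498.9, -38.0, 71.3]
tool_rot: [[0.0, -0.224, 0.975], [0.001, 0.975, 0.224], [-1.0, 0.001, 0.001]]
wrist_force: [0.6, -0.5, -0.5]
width: 69.7
```

>>> {"op": "arm_command", "data": {
  "rows": [
    {"gripper": 1,"linear": [0,0,0],"spin": 0},
    {"gripper": 1,"linear": [0,0,0],"spin": 0},
    {"gripper": 1,"linear": [0,0,0],"spin": 0},
    {"gripper": 1,"linear": [0,0,0],"spin": 0},
    {"gripper": 1,"linear": [0,0,0],"spin": 0}
  ]
}}

```text
time_s: 4.5
position: [499.4, -39.2, 72.1]
tool_rot: [[0.002, -0.223, 0.975], [-0.002, 0.975, 0.223], [-1.0, -0.002, 0.002]]
wrist_force: [0.5, -6.8, 4.0]
width: 11.6
```

>>> {"op": "arm_command", "data": {
  "rows": [
    {"gripper": 1,"linear": [0,0,0],"spin": 0.16},
    {"gripper": 1,"linear": [0,0,0],"spin": 0.32},
    {"gripper": 1,"linear": [0,0,0],"spin": 0.48},
    {"gripper": 1,"linear": [0,0,0],"spin": 0.64},
    {"gripper": 1,"linear": [0,0,0],"spin": 0.8}
  ]
}}

```text
time_s: 5.12
position: [499.8, -37.9, 72.2]
tool_rot: [[0.003, 0.547, 0.837], [0.001, 0.837, -0.547], [-1.0, 0.003, 0.002]]
wrist_force: [3.3, 8.2, -2.4]
width: 11.8
```

>>> {"op": "arm_command", "data": {
  "rows": [
    {"gripper": 1,"linear": [0,0,0],"spin": 0.16},
    {"gripper": 1,"linear": [0,0,0],"spin": 0.32},
    {"gripper": 1,"linear": [0,0,0],"spin": 0.42},
    {"gripper": 1,"linear": [0,0,0],"spin": 0.42},
    {"gripper": 1,"linear": [0,0,0],"spin": 0.42}
  ]
}}

```text
time_s: 5.75
position: [500.5, -37.2, 72.2]
tool_rot: [[0.004, 0.84, 0.542], [0.002, 0.542, -0.84], [-1.0, 0.005, 0.0]]
wrist_force: [2.8, 2.4, -2.8]
width: 11.7
```

Run:
```python
from h import *
s=ctrl.state();print(s['position'],s['tool_rot'][:,1],np.degrees(np.arctan2(s['tool_rot'][1,1],s['tool_rot'][0,1])),s['wrist_force'],s['wrist_torque'],s['width'])
cv2.imwrite("pics/w2.png",cams.read_camera("wrist")[:,:,::-1])
```

```text
[500.46685378 -37.20422565  72.20950924] [0.84025297 0.54217358 0.00477096] 32.83214756584583 [ 2.78599061  2.38332063 -2.76628061] [ 0.7399114  -0.90475876  0.52295486] 11.716843287060373
```

View pics/w2.png

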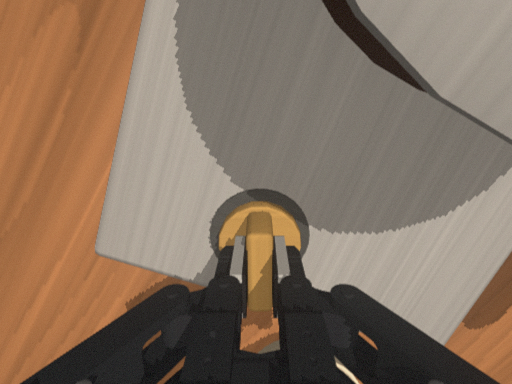

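The bar at (258,260) is aligned with the pads after a turn of about 70°. The twist of 0.52 N m, well above 0.13, shows it is at the stop. I'll release it straight open.

>>> {"op": "arm_command", "data": {
  "rows": [
    {"gripper": 0,"linear": [0,0,0],"spin": 0},
    {"gripper": 0,"linear": [0,0,0],"spin": 0},
    {"gripper": 0,"linear": [0,0,0],"spin": 0},
    {"gripper": 0,"linear": [0,0,0],"spin": 0},
    {"gripper": 0,"linear": [0,0,0],"spin": 0}
  ]
}}

```text
time_s: 6.42
position: [500.5, -37.2, 72.3]
tool_rot: [[0.004, 0.84, 0.542], [0.003, 0.542, -0.84], [-1.0, 0.005, 0.0]]
wrist_force: [-0.0, 0.0, -0.6]
width: 85.4
```

>>> {"op": "arm_command", "data": {
  "rows": [
    {"gripper": 0,"linear": [0,0,0],"spin": 0},
    {"gripper": 0,"linear": [0,0,0],"spin": 0},
    {"gripper": 0,"linear": [-40,0,0],"spin": 0},
    {"gripper": 0,"linear": [-90,0,0],"spin": 0},
    {"gripper": 0,"linear": [-140,0,0],"spin": 0}
  ]
}}

```text
time_s: 7.05
position: [499.6, -37.5, 213.7]
tool_rot: [[0.004, 0.84, 0.542], [0.003, 0.542, -0.84], [-1.0, 0.005, 0.0]]
wrist_force: [0.9, -0.0, -0.7]
width: 85.0
```

>>> {"op": "arm_command", "data": {
  "rows": [
    {"gripper": 0,"linear": [-30,0,0],"spin": -0.18},
    {"gripper": 0,"linear": [-45,0,0],"spin": -0.36},
    {"gripper": 0,"linear": [-45,0,0],"spin": -0.54},
    {"gripper": 0,"linear": [-45,0,0],"spin": -0.72},
    {"gripper": 0,"linear": [-45,0,0],"spin": -0.9}
  ]
}}

```text
time_s: 7.68
position: [499.5, -37.6, 258.8]
tool_rot: [[0.004, 0.092, 0.996], [0.003, 0.996, -0.092], [-1.0, 0.003, 0.004]]
wrist_force: [0.1, -0.3, 0.9]
width: 85.4
```

Run:
```python
from h import *
s=ctrl.state();print(s['position'],s['tool_rot'],np.degrees(np.arctan2(s['tool_rot'][1,1],s['tool_rot'][0,1])),s['wrist_force'],s['joint_pos'],s['width'])
R=s['tool_rot'];print("to lid view", R.T@(np.array([510,152,255])-s['position']))
```

```text
[499.48706028 -37.60215471 258.78421776] [[ 0.00418397  0.0916718   0.99578049]
 [ 0.00255257  0.99578498 -0.09168294]
 [-0.99998799  0.00292539  0.00393234]] 84.74018531613382 [ 0.09451639 -0.26843705  0.93671141] [-4.39862304 -1.29649104  6.71877234 97.78746081  0.16420633  0.86184764] 85.35501725471364
to lid view [  4.31213007 189.75564727  -6.92958428]
```

>>> {"op": "arm_command", "data": {
  "rows": [
    {"gripper": 0,"linear": [0,50,3],"spin": -0.09},
    {"gripper": 0,"linear": [0,100,6],"spin": -0.09},
    {"gripper": 0,"linear": [0,150,9],"spin": -0.09},
    {"gripper": 0,"linear": [0,191,12],"spin": -0.09},
    {"gripper": 0,"linear": [0,191,12],"spin": -0.09}
  ]
}}

```text
time_s: 8.3
position: [529.0, 153.9, 258.7]
tool_rot: [[0.003, -0.001, 1.0], [0.003, 1.0, 0.001], [-1.0, 0.003, 0.003]]
wrist_force: [0.1, -0.0, -0.5]
width: 85.5
```

Run:
```python
from h import *
s=ctrl.state();print(s['position'],s['tool_rot'][:,1],s['tool_rot'][:,0],s['joint_pos'])
m=cams.camera_model("wrist")
im=cams.read_camera("wrist")[:,:,::-1]
T=np.linalg.inv(m["world_from_camera"])
for p in[(529,152,196,1),(529,152,181,1),(380,152,147,1),(498,-38,92,1)]:
    q=m["camera_matrix"]@(T@p)[:3];print(p,q[:2]/q[2])
t=cams.read_camera("top")[:,:,::-1][195:230,235:275]
im=im.copy();im[:140,-160:]=cv2.resize(t,(160,140),interpolation=cv2.INTER_CUBIC)
cv2.imwrite("pics/w3.png",im)
```

```text
[528.95945484 153.88033513 258.70351882] [-0.00149081  0.99999544  0.00262484] [ 0.00325532  0.00262968 -0.99999124] [1.61723278e+01 5.58988652e+00 1.38091466e+01 9.79981582e+01
 9.27576350e-02 1.60873346e+01]
(529, 152, 196, 1) [256.25969928 205.52014498]
(529, 152, 181, 1) [256.39708984 198.11227502]
(380, 152, 147, 1) [256.16449304 -13.58005742]
(498, -38, 92, 1) [ 69.29047441 138.14978607]
```

View pics/w3.png

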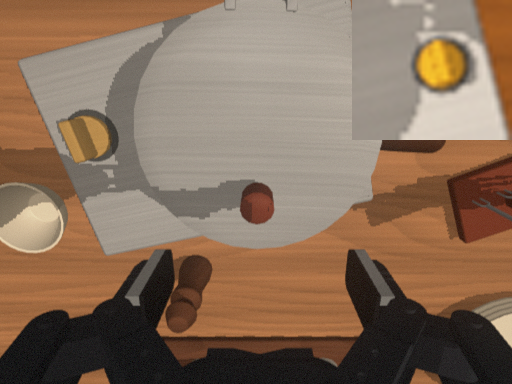

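The igniter bar, from (68,122) to (90,160), is parallel to the burner edge again, so it has sprung back. The lid knob's top is at about (257,208), against a prediction of (256,205). The hinge brackets are centred at column 261, so the lid's yaw is about -1.3°. I'll descend and grip.

>>> {"op": "arm_command", "data": {
  "rows": [
    {"gripper": 0,"linear": [35,-2,1],"spin": 0.02},
    {"gripper": 0,"linear": [70,-2,1],"spin": 0.02},
    {"gripper": 0,"linear": [93,-2,1],"spin": 0.02},
    {"gripper": 0,"linear": [93,-2,1],"spin": 0.02},
    {"gripper": 0,"linear": [93,-2,1],"spin": 0.02}
  ]
}}

```text
time_s: 9.02
position: [530.5, 149.3, 167.6]
tool_rot: [[0.005, 0.022, 1.0], [0.003, 1.0, -0.022], [-1.0, 0.003, 0.005]]
wrist_force: [-0.3, -0.2, 0.4]
width: 85.2
```

>>> {"op": "arm_command", "data": {
  "rows": [
    {"gripper": 1,"linear": [0,0,0],"spin": 0},
    {"gripper": 1,"linear": [0,0,0],"spin": 0},
    {"gripper": 1,"linear": [0,0,0],"spin": 0},
    {"gripper": 1,"linear": [0,0,0],"spin": 0},
    {"gripper": 1,"linear": [0,0,0],"spin": 0}
  ]
}}

```text
time_s: 9.65
position: [530.8, 151.9, 168.6]
tool_rot: [[0.007, 0.02, 1.0], [0.008, 1.0, -0.02], [-1.0, 0.008, 0.006]]
wrist_force: [0.3, 14.8, 3.7]
width: 24.1
```

Run:
```python
from h import *
s=ctrl.state();print(s['position'],s['tool_rot'],s['wrist_force'],s['width'])
p=s['position'];H=np.array([380,147]);gz=p[2]+ctrl.grip_point_offset
r=np.array([p[0],gz])-H;print("r",r)
for d in range(5,56,5):
    a=np.radians(d);q=H+np.array([r[0]*np.cos(a)-r[1]*np.sin(a),r[0]*np.sin(a)+r[1]*np.cos(a)])
    print(d,"up",round(q[1]-gz,1),"z",round(q[0]-p[0],1))
cv2.imwrite("pics/w4.png",cams.read_camera("wrist")[:,:,::-1])
```

```text
[530.79212107 151.9196126  168.57530594] [[ 0.00651828  0.01953931  0.99978784]
 [ 0.00793515  0.99977659 -0.01959083]
 [-0.99994727  0.00806116  0.00636178]] [ 0.3422718  14.75949121  3.69964271] 24.094208429501307
r [150.79212107  40.27530594]
5 up 13.0 z -4.1
10 up 25.6 z -9.3
15 up 37.7 z -15.6
20 up 49.1 z -22.9
25 up 60.0 z -31.1
30 up 70.0 z -40.3
35 up 79.2 z -50.4
40 up 87.5 z -61.2
45 up 94.8 z -72.6
50 up 101.1 z -84.7
55 up 106.3 z -97.3
```

View pics/w4.png

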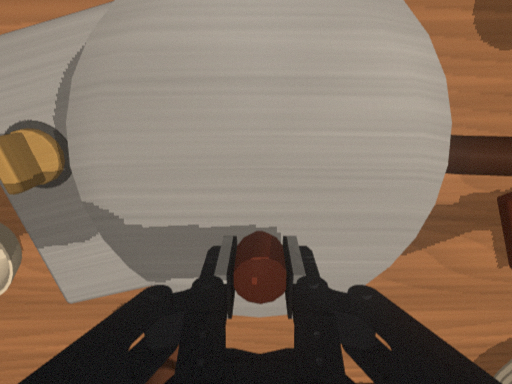

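The knob at (260,267) sits well between the pads. I'll raise it along the arc about the hinge.

>>> {"op": "arm_command", "data": {
  "rows": [
    {"gripper": 1,"linear": [-6.5,0,-2],"spin": 0},
    {"gripper": 1,"linear": [-13,0,-4],"spin": 0},
    {"gripper": 1,"linear": [-19.5,0,-6.5],"spin": 0},
    {"gripper": 1,"linear": [-25.5,0,-9.5],"spin": 0},
    {"gripper": 1,"linear": [-25.5,0,-9.5],"spin": 0}
  ]
}}

```text
time_s: 10.32
position: [520.9, 152.2, 194.5]
tool_rot: [[0.007, 0.019, 1.0], [0.009, 1.0, -0.019], [-1.0, 0.009, 0.006]]
wrist_force: [1.1, 4.9, -4.0]
width: 24.0
```

Run:
```python
from h import *
s=ctrl.state();print(s['position'],s['wrist_force'],s['wrist_torque'],s['width'])
```

```text
[520.9246354  152.2451199  194.45576864] [ 1.10173887  4.91485704 -3.98083048] [ 0.7999927  -0.71762023  0.00269515] 23.95877404326589
```

>>> {"op": "arm_command", "data": {
  "rows": [
    {"gripper": 1,"linear": [-12,0,-6],"spin": 0},
    {"gripper": 1,"linear": [-23.5,0,-13.5],"spin": 0},
    {"gripper": 1,"linear": [-34,0,-21.5],"spin": 0},
    {"gripper": 1,"linear": [-44,0,-30.5],"spin": 0},
    {"gripper": 1,"linear": [-44,0,-30.5],"spin": 0}
  ]
}}

```text
time_s: 10.95
position: [489.2, 152.9, 238.6]
tool_rot: [[0.006, 0.019, 1.0], [0.01, 1.0, -0.019], [-1.0, 0.01, 0.005]]
wrist_force: [0.6, 6.1, -6.8]
width: 24.1
```

>>> {"op": "arm_command", "data": {
  "rows": [
    {"gripper": 1,"linear": [-9,0,-9],"spin": 0},
    {"gripper": 1,"linear": [-17.5,0,-20],"spin": 0},
    {"gripper": 1,"linear": [-25,0,-31],"spin": 0},
    {"gripper": 1,"linear": [-31,0,-43],"spin": 0},
    {"gripper": 1,"linear": [-31,0,-43],"spin": 0}
  ]
}}

```text
time_s: 11.58
position: [445.0, 153.8, 269.6]
tool_rot: [[0.005, 0.018, 1.0], [0.011, 1.0, -0.018], [-1.0, 0.011, 0.005]]
wrist_force: [1.7, 6.6, -6.2]
width: 23.4
```

>>> {"op": "arm_command", "data": {
  "rows": [
    {"gripper": 1,"linear": [0,0,0],"spin": 0},
    {"gripper": 1,"linear": [0,0,0],"spin": 0},
    {"gripper": 1,"linear": [0,0,0],"spin": 0},
    {"gripper": 1,"linear": [0,0,0],"spin": 0},
    {"gripper": 1,"linear": [0,0,0],"spin": 0}
  ]
}}

```text
time_s: 12.2
position: [445.0, 153.8, 269.6]
tool_rot: [[0.005, 0.018, 1.0], [0.011, 1.0, -0.018], [-1.0, 0.011, 0.005]]
wrist_force: [0.9, 3.9, -5.5]
width: 23.7
```

Run:
```python
from h import *
s=ctrl.state();p=s['position'];print(p,s['wrist_force'],s['wrist_torque'],s['width'],s['qd'].round(2))
R=s['tool_rot'];g=p-R[:,0]*ctrl.grip_point_offset;d=g-[380,0,147]
print("angle",np.degrees(np.arctan2(d[2],d[0])-np.arctan2(40.3,150.8)),np.hypot(d[0],d[2]),np.hypot(150.8,40.3))
a=cv2.resize(cams.read_camera("side")[130:330,150:350],(400,400),interpolation=cv2.INTER_CUBIC)
b=cv2.resize(cams.read_camera("wrist"),(400,300))
o=np.zeros((400,800,3),np.uint8);o[:,:400]=a;o[:300,400:]=b
cv2.imwrite("pics/f.png",o[:,:,::-1])
```

```text
[445.02475066 153.80395781 269.61400597] [ 0.85756789  3.88304997 -5.46828388] [ 0.79924077 -0.60517775 -0.06499023] 23.70553759165785 [-0.01 -0.02  0.1  -0.   -0.03  0.04]
angle 50.35928998206187 155.51689032031223 156.09205617199103
```

View pics/f.png

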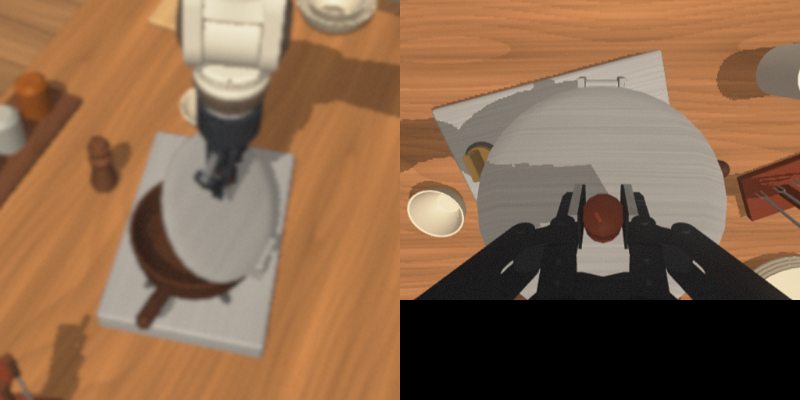

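The side view shows the lid raised and the open caquelon under it. The wrist view shows the knob at (603,217) between the pads and the igniter bar back at rest near (477,160). I'm handing the job in.

```bash
python3 -c "
from rig import job;print(job.sign_off())"
```

```text
the job is handed in; nothing more can be done
None
```

The burner was lit as asked, and the lid is now held open at about 50 degrees. I handed the job in at about 12 s of the 51 s allowed; sign-off reports no verdict.

- **Igniter:** I turned the knob about 70° clockwise until it pressed on its stop (0.52 N m of twist), then opened the gripper fully. Two later wrist pictures show the bar back at rest.
- **Lid:** I gripped the lid knob and raised it along the arc about the hinge. The last check computed 50.4° from the tool position, with the arm still, the grip 23.7 mm wide on the knob and small wrist forces. There is no direct reading of the lid angle.
- **Loose things:** The arm kept clear of them by its planned path. In the pictures I took, nothing looked disturbed, but I did not measure their positions again at the end.

No check failed. The hinge estimate was off by a few millimetres sideways, about 1° of yaw, and I corrected for it before gripping.

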